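# Free a jammed taper arbor and hang it in the fork rest

### The arm

A 6-joint arm with a two-finger parallel gripper is mounted at the origin on the work surface. World frame = base frame: x ahead of the robot, y to its left, z up, the work surface at z = 0. Lengths are in m, angles in rad, forces in N, time in s.
With the tool pointing down it reaches from about 0.3 to 0.775 m from the base axis. Payload 14.6 kg.
Tool frame: the origin (TCP) lies at the centre of the arm's flange, where the gripper is bolted on; the fingertips stand 199 mm ahead of it and the grasp point (between the pads) lies 180 mm ahead of it; z points along the fingers, y is the direction in which the jaws open and shut (so a half turn about z gives the same grasp; the last joint's range is limited). The gripper opens to 94 mm and grips with 3 to 60 N. Pads are 16 mm wide; open, the fingers measure 119 mm over their backs; the gripper's body (75 mm by 177 mm) begins 78 mm behind the grasp point.
Start: joints at [-1.319, 0.3, 1.521, -0, 1.321, -0.067], TCP at [0.172, -0.522, 0.405] pointing down, gripper open.
Joint ranges: [-3.03, 3.03], [-0.79, 2.21], [0.23, 2.52], [-1.04, 4.18], [0, 3.07], [-2.55, 2.55]. Speed limits (rad/s): [2.22, 2.22, 2.57, 3.14, 3.14, 3.14].

### API

Orientations are given as a unit quaternion [w, x, y, z].
In Python, from plant import get_obs, grab_frame, camera_params, job_done gives the robot as it stands.
- The arm moves only by the shell command python3 -m handwheel 'ROWS' [OPENING] [FORCE]. ROWS is JSON, a list that holds one entry, the list of rows, each a list of 6 numbers: the shift along the tool's x, y, z in mm, then the turn, a rotation vector about the tool's x, y, z in rad. A call has 1 to 10 rows; each row shifts and turns the commanded pose from where the row before left it, along the tool's axes as they then stand; what a row does not reach is not made up. A row lasts 1/10 s, in which the tool goes at most 50 mm and 8.59 degrees, less where a joint would pass 70% of its speed; a pose out of reach is approached as far as the arm can. A call with a gripper value outside its range is refused whole. OPENING is the finger opening in mm, from 0 to 94, set as the call begins (- or left out, the last holds). The fingers move at their own pace and stop on an object; FORCE is the grip in N (left out, the last holds). Time passes only in rows, so rows that do not move let the fingers close. It gives the time, the measured TCP pose, the force and the opening at its end, in the units of the state.
- get_obs(): the state, without advancing time (a new reading comes with each control period).
- grab_frame(name): name is "scene" or "top"; returns the picture (400x640x3 uint8, red, green, blue); there is no depth.
- camera_params(name): a dict with "mtx" (3x3 intrinsics, pixels), "world_to_cam" (4x4, takes a point from world to camera coordinates). Camera axes: x right, y down, z forward; pixel columns grow to the right and rows downward; lengths in m; the calibration is good to about 2 mm. A picture is of the moment at which its call begins. camera_params takes no time and is no camera call.
- job_done(): hands the job in, once; it reports no verdict.
The state is a dict: "clock": time; "joint_positions": joint angles; "joint_velocities": joint speeds; "joint_efforts": joint torques, N m; "tcp_pos": TCP position; "eef_rot": TCP orientation; "contact_force": force on the tool from outside, world axes, zero at the start; "wrist_torque": the same for the moment, N m; "width": opening from 0.0 (shut) to 1.0 (fully open).
Only numpy, scipy, OpenCV 4.12 (cv2) and the standard library are available. Lean on these libraries where they do the work, as an engineer would, in place of code of your own. Each camera call takes 0.05 s, during which the arm holds its last target.

### The job

The blue-handled taper arbor is stuck in the setting stand: twist it anticlockwise (seen from above) by its handle, feeling with light upward pulls for the place where it comes free, and draw it straight out without heaving on it. Then hang it upright by its flange in the empty green fork rest, centred over the seat, and let go, leaving everything else where it is.

Things in the scene. Friction and masses are not known exactly. Their poses are not given: they have to be found in the camera images.
- arbor_grip (a point): Centre of the stuck arbor's blue bar handle: 66 mm long (this point's x), 16 thick (y), 32 high (z). 11 mm below its bottom, on a 24 mm neck, comes the top of a dark flange 60 across, 9 mm thick; the flange's underside is 36 mm below this point and rests on the stand at the start. 0.4 to 0.65 kg. It takes about 0.25 N m to turn, goes only anticlockwise from above, 63 degrees at most.
- arbor: The same arbor; origin at the centre of its flange's underside, z up its axis, x along the handle. Below the flange a 26 mm shank 30 mm long, then a taper to 16 mm ending 62 mm below the origin. Two small lugs on the shank along +-y, 44 mm over both, lie 14 to 22 mm below the origin. A grip of about 50 N holds it well; over 100 N tends to tilt it.
- stand: Setting stand bolted to the bench: foot 130 mm square, aluminium block 100 mm square, top face 90 mm above the bench, 51 mm bore in which the arbor sits. Origin on the bench below the bore's axis; at the start its x lies along the arbor's handle.
- stand_top (a point): Centre of the bore's mouth, on the stand's top face. In the bore a lip catches the arbor's lugs: 2 mm of play upwards, then solid. Hidden under the flange the lip has a gap for each lug: somewhere between 10 and 57 degrees of twist, different every time, the lugs meet the gaps, over about 13 degrees of twist, and the arbor lifts out freely; before and beyond that it is caught.
- fork_seat (a point): Seat of the empty green fork rest, bolted down: where the middle of the flange's underside must rest, on the fork plate's top, 100 mm above the bench. Slot 34 mm wide, open towards this point's -x (roughly the robot); prongs reach 38 mm to -x, slot ends 17 mm to +x. Plate 6 thick, 70 wide, nothing above it, a post under its rear. The shank slides in from the open side, lugs below the plate.
- taken_seat (a point): The same point of the other fork rest, of the same shape but already taken by a dark chuck.
- chuck: A dark collet chuck without handle, flange 60 mm across, 36 mm high above it, hanging in the taken fork rest; origin: centre of its flange's underside. Leave alone.
- holder1: Tall dark collet chuck standing on the blue mat, 56 mm across, 76 mm high; origin at the centre of its foot. Leave alone.
- holder2: Shorter dark chuck with a brass stub, on the blue mat, 56 mm across, 77 mm high; origin at the centre of its foot. Leave alone.
- collet: Small steel collet standing on the bench, 30 mm across, 36 mm high; origin at its foot. Leave alone.
- spanner: Steel spanner lying on the bench; origin on its underside. Leave alone.
- mallet: Brass-headed hammer lying on the bench; origin on its underside. Leave alone.
- oil: Yellow oil bottle with red cap, 56 mm across, 150 mm high; origin at its foot. Leave alone.
Things that resemble listed ones, but are neither listed nor needed, are in the scene too. Leave any pink or turquoise look-alike of the arbor alone.

How it is judged:
On the way, in this order (a step that is already met when the one before it is completed fails the run):
1. the arbor is twisted by more than 8 degrees while still down in the stand (angle between the x axis of arbor and the x axis of stand, either way round above 0.14 rad and z of arbor in the frame of stand_top below 0.008 m and horizontal distance between arbor and stand_top below 0.01 m), for 0.1 s.
2. the arbor is drawn out upright: its flange more than 40 mm above the stand's top, still over the bore (z of arbor in the frame of stand_top above 0.04 m and horizontal distance between arbor and stand_top below 0.03 m and angle between arbor's own z axis and vertical below 0.25 rad), for 0.05 s.
At the end, for the whole second after the job is handed in: The arbor hangs at rest and upright (within 4.5 degrees) with its flange on the empty fork rest's plate (within 4 mm in height), its axis within 11 mm of the seat point, released; nothing else displaced (horizontal distance between arbor and fork_seat below 0.011 m and z of arbor in the frame of fork_seat between -0.004 and 0.004 m and angle between arbor's own z axis and vertical below 0.08 rad and linear speed of arbor below 0.02 m/s); the robot touches nothing.
It fails at once if the arbor is heaved or wrenched against the stand with more than 120 N (contact force between arbor and stand above 120 N).
It fails at once if another thing is moved by more than 20 mm (distance of any of chuck, holder1, holder2, collet, spanner, mallet, oil from where it was at the start of the episode above 0.02 m).
It also fails if it takes over 67 s, if anything falls off the work surface, if the arm or the gripper's body presses on something with over 40 N, if the wrist force passes 120 N, or if a joint passes its speed limit or range.

## Working session

There is one attempt and no reset: what is moved stays moved. The work goes in short steps, Python scripts to look and compute and a shell command to move; the robot and the scene stay as the last step left them, time stands still between calls to the robot, and variables do not carry over. Pictures are saved under pics/ and viewed, and the job is handed in when it is done.

```bash
ls; mkdir -p pics; python3 - <<'E'
from plant import *
import cv2
o=get_obs(); print(o)
for n in("scene","top"):
    cv2.imwrite(f"pics/{n}0.png",grab_frame(n)[:,:,::-1]); p=camera_params(n); print(n,p["mtx"],p["world_to_cam"])
E
```

```text
pics
{'clock': 0.0, 'joint_positions': array([-1.31859582e+00,  3.00497638e-01,  1.52158379e+00,  1.00898165e-05,
        1.32069451e+00, -6.66103406e-02]), 'joint_velocities': array([-0.00076037,  0.00067907, -0.00150283, -0.00056402,  0.00184569,
        0.00063001]), 'joint_efforts': array([ 4.41792190e-04, -5.31808448e+01, -3.52732301e+01,  7.09131989e-02,
        2.44293694e-02, -1.08625734e-04]), 'tcp_pos': array([ 0.17237612, -0.52226013,  0.40407049]), 'eef_rot': array([-5.89550438e-04,  9.87321861e-01,  1.58729934e-01, -4.99566269e-05]), 'contact_force': array([ 0.36954845,  0.05256734, -0.15102218]), 'wrist_torque': array([-0.03787324,  0.00402209, -0.01847254]), 'width': 0.9986463493870091}
scene [[397.08561842   0.         317.94353131]
 [  0.         397.08561842 204.1572701 ]
 [  0.           0.           1.        ]] [[-0.660241    0.75104157 -0.00428809  0.31517553]
 [ 0.52155921  0.45437976 -0.72215997 -0.26083021]
 [-0.54042373 -0.47903612 -0.69171279  1.37610219]
 [ 0.          0.          0.          1.        ]]
top [[492.27226288   0.         315.30439672]
 [  0.         492.27226288 199.4143947 ]
 [  0.           0.           1.        ]] [[ 0.00995941 -0.99979754  0.01748409  0.06921962]
 [-0.98069917 -0.01318061 -0.19507795  0.56547992]
 [ 0.1952689  -0.01520377 -0.98063189  1.26344279]
 [ 0.          0.          0.          1.        ]]
```

View pics/scene0.png

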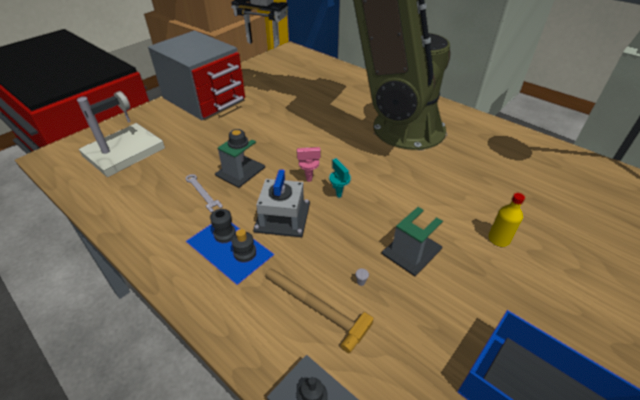

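View pics/top0.png

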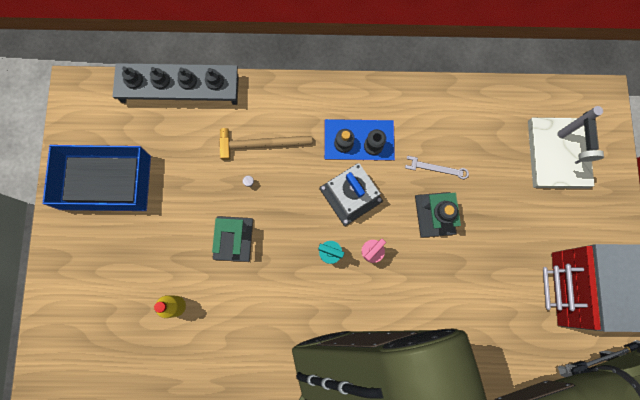

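The scene view shows the stuck arbor's blue handle at about (279,182), the empty green fork at (412,225) and the taken one at (238,148). In the top view they are at (355,184), (233,237) and (440,212), and the look-alikes are at (330,252) and (374,250). I'll zoom in next.

```bash
python3 - <<'E'
import cv2,numpy as np
t=cv2.imread("pics/top0.png");s=cv2.imread("pics/scene0.png")
a=[cv2.resize(i,(400,300),interpolation=cv2.INTER_CUBIC) for i in (t[155:230,305:405],s[160:235,240:340],t[202:277,185:285],s[197:272,370:470])]
cv2.imwrite("pics/zoom0.png",np.vstack([np.hstack(a[:2]),np.hstack(a[2:])]))
for n,i in(("top",t),("scene",s)):
    h=cv2.cvtColor(i,cv2.COLOR_BGR2HSV)
    for c,lo,hi in(("blue",(105,120,40),(122,255,255)),("green",(60,70,30),(85,255,255))):
        m=cv2.inRange(h,lo,hi)
        for k in cv2.findContours(m,0,2)[0]:
            if cv2.contourArea(k)>40: print(n,c,cv2.contourArea(k),cv2.boundingRect(k),cv2.minAreaRect(k))
E
```

```text
top blue 185.0 (346, 172, 19, 25) ((354.7307434082031, 184.34617614746094), (25.793556213378906, 8.59785270690918), 56.30992889404297)
top blue 6374.0 (43, 145, 108, 66) ((96.48355102539062, 177.3885955810547), (106.25957489013672, 64.60003662109375), 1.060911774635315)
top blue 2619.5 (325, 119, 70, 41) ((359.50341796875, 139.2769775390625), (69.59175109863281, 39.549163818359375), 0.8814040422439575)
top green 602.5 (213, 218, 30, 37) ((227.47525024414062, 235.74752807617188), (27.562530517578125, 35.22431564331055), 5.710593223571777)
top green 47.0 (453, 213, 8, 14) ((455.719970703125, 219.54000854492188), (12.303659439086914, 7.212489604949951), 81.8698959350586)
top green 317.0 (429, 193, 29, 35) ((443.90240478515625, 209.62197875976562), (33.681617736816406, 27.276588439941406), 83.6598129272461)
scene blue 5087.5 (458, 311, 182, 89) ((550.0194702148438, 391.8764343261719), (160.24539184570312, 97.10432434082031), 30.73548698425293)
scene blue 1803.5 (187, 225, 86, 59) ((229.5189666748047, 247.4775848388672), (74.57696533203125, 46.68400573730469), 40.23635482788086)
scene blue 169.5 (273, 170, 11, 26) ((278.4153747558594, 182.4769287109375), (9.121402740478516, 26.487150192260742), 15.255120277404785)
scene blue 2323.0 (287, 0, 52, 57) ((312.5, 28.0), (56.0, 51.0), 90.0)
scene green 533.5 (397, 208, 45, 35) ((418.73492431640625, 223.78274536132812), (30.047813415527344, 34.607421875), 43.15238952636719)
scene green 196.0 (218, 140, 37, 17) ((236.32589721679688, 148.5739288330078), (14.752867698669434, 36.44356918334961), 85.42607879638672)
```

View pics/zoom0.png

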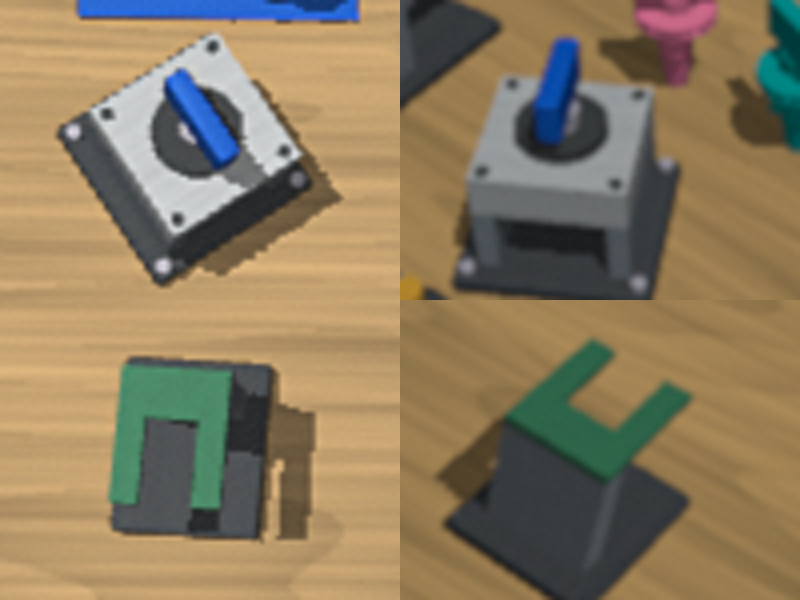

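```bash
cat > h.py <<'E'
import cv2,numpy as np
from plant import camera_params
P={}
for n in("top","scene"):
    p=camera_params(n);P[n]=(np.array(p["mtx"]),np.array(p["world_to_cam"]))
def ray(n,uv):
    K,T=P[n];R=T[:3,:3];c=-R.T@T[:3,3];return c,R.T@np.linalg.solve(K,[uv[0],uv[1],1])
def onz(n,uv,z):
    c,d=ray(n,uv);return c+d*(z-c[2])/d[2]
def tri(a,b):
    M=[K@T[:3] for K,T in(P["top"],P["scene"])]
    X=cv2.triangulatePoints(M[0],M[1],np.array(a,float).reshape(2,1),np.array(b,float).reshape(2,1)).ravel();return X[:3]/X[3]
def proj(n,X):
    K,T=P[n];q=K@(T[:3,:3]@X+T[:3,3]);return q[:2]/q[2]
E
python3 - <<'E'
from h import *
np.set_printoptions(precision=4,suppress=True)
# zoom px -> image px
def z(o,q): return np.array(o)+(np.array(q)+.5)/4-.5
T=(305,155);S=(240,160);FT=(185,202);FS=(370,197)
print("block corners (top view: back, right, front, left)")
bt=[(213,35),(302,155),(180,238),(92,113)]
for q in bt: print(onz("top",z(T,q),.09))
print("mean",np.mean([onz("top",z(T,q),.09) for q in bt],0))
bs=[(105,78),(252,90),(230,190),(72,180)]
for q in bs: print("s",onz("scene",z(S,q),.09))
print("mean",np.mean([onz("scene",z(S,q),.09) for q in bs],0))
print("block tri",[tri(z(T,a),z(S,b)) for a,b in zip(bt,[bs[3],bs[0],bs[1],bs[2]])])
print("fork")
ft=[(127,62),(232,72),(220,207),(193,206),(137,202),(110,201),(146,119),(198,124)]
fs=[(208,173),(108,112),(193,42),(216,53),(268,82),(292,98),(0,0),(0,0)]
fs=[(208,173),(108,112),(193,42),(216,53),(268,82),(292,98),(216,133),(167,102)]
for a,b in zip(ft,fs): print(onz("top",z(FT,a),.1),onz("scene",z(FS,b),.1),tri(z(FT,a),z(FS,b)))
print("handle ends")
# top centreline of the handle top face
for a,b in(((176,72),(567,40)),((226,163),(548,95))):
    b=(b[0]-400,b[1]); print(onz("top",z(T,a),.142),onz("scene",z(S,b),.142),tri(z(T,a),z(S,b)))
E
```

```text
block corners (top view: back, right, front, left)
[ 0.6565 -0.0354  0.09  ]
[ 0.5761 -0.0932  0.09  ]
[ 0.52   -0.0131  0.09  ]
[0.6024 0.0445 0.09  ]
mean [ 0.5887 -0.0243  0.09  ]
s [ 0.579  -0.0926  0.09  ]
s [ 0.5244 -0.0113  0.09  ]
s [0.6018 0.0423 0.09  ]
s [ 0.6591 -0.037   0.09  ]
mean [ 0.5911 -0.0247  0.09  ]
block tri [array([ 0.6576, -0.0364,  0.0888]), array([ 0.5769, -0.094 ,  0.0877]), array([ 0.5209, -0.0138,  0.0862]), array([0.6024, 0.0441, 0.0914])]
fork
[0.5061 0.3291 0.1   ] [0.5036 0.3286 0.1   ] [0.5056 0.329  0.1021]
[0.5005 0.2619 0.1   ] [0.5008 0.2615 0.1   ] [0.5006 0.2617 0.1   ]
[0.4143 0.2661 0.1   ] [0.4187 0.2681 0.1   ] [0.4147 0.2666 0.0961]
[0.4147 0.2831 0.1   ] [0.4179 0.2833 0.1   ] [0.4151 0.283  0.0977]
[0.4168 0.3185 0.1   ] [0.4191 0.3186 0.1   ] [0.4171 0.3185 0.0983]
[0.4173 0.3355 0.1   ] [0.4215 0.3355 0.1   ] [0.4178 0.3354 0.0969]
[0.4696 0.3153 0.1   ] [0.4744 0.3165 0.1   ] [0.4703 0.3156 0.0959]
[0.4668 0.2822 0.1   ] [0.4717 0.2828 0.1   ] [0.4676 0.2821 0.0961]
handle ends
[ 0.6175 -0.0064  0.142 ] [ 0.5676 -0.0414  0.142 ] [ 0.6053 -0.0017  0.1863]
[ 0.5592 -0.0376  0.142 ] [ 0.6122 -0.0127  0.142 ] [ 0.5725 -0.047   0.0949]
```

The two views agree to about 2 mm on the stand (0.590, -0.0245) and the fork seat (about 0.4545, 0.299), with the slot axis at about -4°. The handle angle needs to be sharper.

```bash
python3 - <<'E'
from h import *
np.set_printoptions(precision=4,suppress=True)
for n,(x,y) in(("top",(335,160)),("scene",(262,162))):
    i=cv2.imread(f"pics/{n}0.png")[y:y+45,x:x+40]
    u=cv2.resize(i,None,fx=8,fy=8,interpolation=cv2.INTER_CUBIC)
    h=cv2.cvtColor(u,cv2.COLOR_BGR2HSV)
    for vmin in(90,130,170,190):
        m=cv2.inRange(h,(104,110,vmin),(125,255,255))
        cs=cv2.findContours(m,0,2)[0]
        if not cs: continue
        k=max(cs,key=cv2.contourArea).reshape(-1,2)
        W=np.array([onz(n,(np.array((x,y))+(q+.5)/8-.5),.142)[:2] for q in k])*1000
        (c,wh,a)=cv2.minAreaRect(W.astype(np.float32))
        print(n,vmin,cv2.contourArea(k),np.array(c),np.array(wh),a)
E
```

```text
top 90 12656.0 [588.1951 -21.2343] [66.2022 22.3   ] 33.42243194580078
top 130 9785.5 [589.7083 -22.5295] [65.0464 16.8113] 33.82781219482422
top 170 8405.5 [590.288  -22.5494] [63.8793 14.6902] 33.617584228515625
top 190 7503.0 [590.5209 -22.5151] [63.2277 13.673 ] 33.97965621948242
scene 90 11300.0 [605.1581 -14.3036] [95.3238 22.9373] 36.790122985839844
scene 130 6429.0 [594.5681 -23.3373] [67.7422 15.3106] 32.65850067138672
scene 170 1727.0 [598.3014 -20.535 ] [49.271   8.0989] 32.961483001708984
```

Both views put the handle at about (0.590, -0.023), yaw about 34°, and 65 x 17 mm against 66 x 16 given. I'll move to hover.

```bash
python3 -m handwheel '[[[20,-12,0,0,0,0],[35,-21,0,0,0,0],[35,-21,0,0,0,0],[35,-21,0,0,0,0],[35,-21,0,0,0,0],[35,-21,0,0,0,0],[35,-21,0,0,0,0],[35,-21,0,0,0,0],[35,-21,0,0,0,0],[35,-21,0,0,0,0]]]' 94 50
python3 -m handwheel '[[[35,-21,0,0,0,0],[35,-21,0,0,0,0],[35,-22,0,0,0,0],[35,-22,0,0,0,0],[35,-23,0,0,0,0],[30,-22,0,0,0,0],[20,-14,0,0,0,0],[0,0,0,0,0,-0.14],[0,0,0,0,0,-0.14],[0,0,0,0,0,0]]]'
cat >> h.py <<'E'
from scipy.spatial.transform import Rotation
def st():
    from plant import get_obs
    o=get_obs();R=Rotation.from_quat(np.roll(o["eef_rot"],-1)).as_matrix()
    return o,R
def go(x,y,z,yaw):
    o,R=st();d=R.T@(np.array([x,y,z])-o["tcp_pos"])*1000
    c,s=np.cos(np.radians(yaw)),np.sin(np.radians(yaw))
    G=np.array([[c,s,0],[s,-c,0],[0,0,-1]])
    np.set_printoptions(precision=4,suppress=True)
    print("t",o["clock"],"tcp",o["tcp_pos"],"yaw",np.degrees(np.arctan2(R[1,0],R[0,0])),"F",o["contact_force"],"M",o["wrist_torque"],"w",o["width"]*94)
    print("to go tool mm",d,"rotvec",Rotation.from_matrix(R.T@G).as_rotvec(),"q6",o["joint_positions"][5])
E
python3 -c "
from h import *
go(.590,-.0235,.307,34.2)"
```

```text
clock: 1.1
tcp_pos: [0.4283, -0.2249, 0.4045]
eef_rot: [-0.0, 0.987, 0.159, -0.0]
contact_force: [0.2, 0.4, 0.1]
width: 1.001
clock: 2.1
tcp_pos: [0.5958, -0.018, 0.4042]
eef_rot: [-0.0, 0.955, 0.296, -0.0]
contact_force: [-0.8, -0.2, 0.1]
width: 0.999
t 2.1 tcp [ 0.5958 -0.018   0.4042] yaw 34.46433102137718 F [-0.7589 -0.2145  0.1088] M [-0.0548 -0.0387  0.0137] w 93.86235149400471
to go tool mm [-7.8119  1.3256 97.1556] rotvec [-0.0006  0.0007  0.0046] q6 0.8776488189711191
```

```bash
python3 -m handwheel '[[[-8,1,0,0,0,0],[0,0,20,0,0,0],[0,0,20,0,0,0],[0,0,20,0,0,0],[0,0,10,0,0,0],[0,0,0,0,0,0]]]'
python3 - <<'E'
from h import *
from plant import grab_frame
go(.590,-.0235,.307,34.2)
a=[grab_frame("scene")[120:240,220:380],grab_frame("top")[130:250,280:440]]
cv2.imwrite("pics/hov.png",np.hstack([cv2.resize(i[:,:,::-1],(400,300),interpolation=cv2.INTER_CUBIC) for i in a]))
E
```

```text
clock: 2.7
tcp_pos: [0.5893, -0.0239, 0.3336]
eef_rot: [-0.0, 0.956, 0.294, -0.001]
contact_force: [-0.0, 0.8, 0.7]
width: 1.001
t 2.7 tcp [ 0.5893 -0.0239  0.3336] yaw 34.17105786456018 F [-0.0481  0.8319  0.6998] M [ 0.0096 -0.0271 -0.0563] w 94.06258059686651
to go tool mm [ 0.8056  0.0918 26.5886] rotvec [-0.0014  0.0017 -0.0005] q6 0.8718264845445831
```

View pics/hov.png

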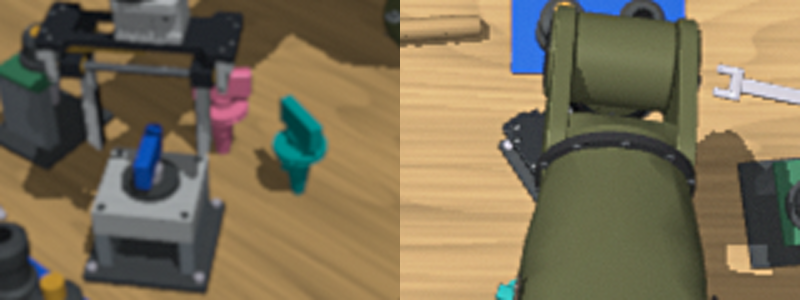

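The scene view shows the fingers straddling the blue handle at (150,155) in the crop, clear on both sides. I'll descend and close lightly.

```bash
python3 -m handwheel '[[[1,0,15,0,0,0],[0,0,11,0,0,0],[0,0,0,0,0,0]]]'
python3 -m handwheel '[[[0,0,0,0,0,0],[0,0,0,0,0,0],[0,0,0,0,0,0],[0,0,0,0,0,0],[0,0,0,0,0,0],[0,0,0,0,0,0],[0,0,0,0,0,0],[0,0,0,0,0,0]]]' 8 12
python3 -c "
from h import *
go(.590,-.0235,.307,34.2)"
```

```text
clock: 3.1
tcp_pos: [0.5902, -0.0229, 0.3066]
eef_rot: [-0.001, 0.956, 0.295, -0.001]
contact_force: [0.2, -1.2, -1.0]
width: 0.999
clock: 3.9
tcp_pos: [0.5905, -0.023, 0.3087]
eef_rot: [-0.0, 0.956, 0.295, -0.0]
contact_force: [0.9, -0.6, 0.2]
width: 0.353
t 3.9 tcp [ 0.5905 -0.023   0.3087] yaw 34.311167929870436 F [ 0.885  -0.5821  0.2274] M [-0.0238 -0.0123  0.0155] w 33.22598595041004
to go tool mm [-0.7185  0.1722  1.6507] rotvec [-0.      0.      0.0019] q6 0.8711164171387815
```

```bash
python3 -m handwheel '[[[0,0,0,0,0,0],[0,0,0,0,0,0],[0,0,0,0,0,0],[0,0,0,0,0,0],[0,0,0,0,0,0]]]' 8 12
python3 -c "
from h import *
go(.590,-.0235,.307,34.2)"
```

```text
clock: 4.4
tcp_pos: [0.5906, -0.0233, 0.3088]
eef_rot: [0.001, 0.956, 0.295, 0.0]
contact_force: [2.7, -4.9, -1.4]
width: 0.238
t 4.4 tcp [ 0.5906 -0.0233  0.3088] yaw 34.29998999723203 F [ 2.6546 -4.8565 -1.3787] M [-0.8971 -0.6412  0.0108] w 22.333703854011972
to go tool mm [-0.6472 -0.2053  1.8079] rotvec [ 0.0012 -0.0004  0.0017] q6 0.8711316273379213
```

```bash
python3 -m handwheel '[[[0,1,0,0,0,0],[0,1,0,0,0,0],[0,1,0,0,0,0],[0,0,0,0,0,0],[0,0,0,0,0,0]]]' 
python3 -c "
from h import *
go(.590,-.0235,.307,34.2)"
```

```text
clock: 4.9
tcp_pos: [0.5921, -0.0251, 0.3086]
eef_rot: [-0.0, 0.955, 0.295, -0.0]
contact_force: [-3.1, 4.0, 3.0]
width: 0.238
t 4.9 tcp [ 0.5921 -0.0251  0.3086] yaw 34.320782924814175 F [-3.086   4.0049  3.036 ] M [ 0.8068  0.6033 -0.0192] w 22.408493567460958
to go tool mm [-0.8311 -2.4602  1.5983] rotvec [-0.0011  0.0002  0.0021] q6 0.8672982245722813
```

The opening stopped at 22 mm where I expected 16, so I'll look.

```bash
python3 -m handwheel '[[[0,-1.2,0,0,0,0],[0,0,0,0,0,0],[0,0,0,0,0,0]]]' 
python3 - <<'E'
from h import *
from plant import grab_frame
go(.590,-.0235,.307,34.2)
a=[grab_frame("scene")[130:230,220:340]]
cv2.imwrite("pics/grip.png",np.hstack([cv2.resize(i[:,:,::-1],(720,600),interpolation=cv2.INTER_CUBIC) for i in a]))
E
```

```text
clock: 5.2
tcp_pos: [0.5916, -0.0246, 0.3087]
eef_rot: [0.0, 0.956, 0.295, 0.0]
contact_force: [2.0, -1.0, 0.0]
width: 0.239
t 5.2 tcp [ 0.5916 -0.0246  0.3087] yaw 34.303071500200275 F [ 1.9865 -1.0314  0.0228] M [-0.2905 -0.3326  0.0299] w 22.477409567415982
to go tool mm [-0.6884 -1.8082  1.6551] rotvec [ 0.0005 -0.0002  0.0018] q6 0.8688170646670944
```

View pics/grip.png

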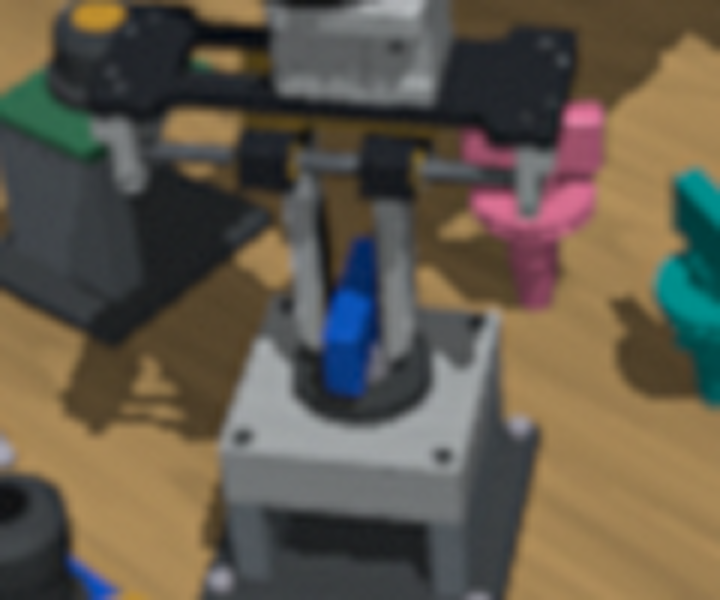

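The finger tips appear to sit at or below the handle's underside, around (330,370) and (395,370) in the crop, so they are probably clamping the wider neck. I'll open, rise 7 mm and re-grip.

```bash
python3 -m handwheel '[[[0,0,0,0,0,0],[0,0,0,0,0,0],[0,0,-3,0,0,0],[0,0,-4,0,0,0],[0,0,0,0,0,0]]]' 40 12
python3 -m handwheel '[[[0,0,0,0,0,0],[0,0,0,0,0,0],[0,0,0,0,0,0],[0,0,0,0,0,0],[0,0,0,0,0,0],[0,0,0,0,0,0],[0,0,0,0,0,0]]]' 8 12
python3 -c "
from h import *
go(.590,-.0235,.307,34.2)"
```

```text
clock: 5.75
tcp_pos: [0.5916, -0.0244, 0.3165]
eef_rot: [0.0, 0.956, 0.295, 0.001]
contact_force: [-0.2, 0.4, -0.5]
width: 0.427
clock: 6.45
tcp_pos: [0.5915, -0.0245, 0.3156]
eef_rot: [0.0, 0.956, 0.295, -0.0]
contact_force: [0.4, -0.7, -1.4]
width: 0.171
t 6.45 tcp [ 0.5915 -0.0245  0.3156] yaw 34.304453594322574 F [ 0.3863 -0.7271 -1.353 ] M [-0.2029 -0.1844 -0.0452] w 16.0416858524782
to go tool mm [-0.6808 -1.6903  8.5536] rotvec [-0.      0.0001  0.0018] q6 0.8688238343192763
```

The reading is now 16.0 mm, the handle's thickness, and centred. I'll firm the grip and twist.

```bash
python3 -m handwheel '[[[0,0,0,0,0,0],[0,0,0,0,0,0],[0,0,0,0,0,-0.05],[0,0,0,0,0,-0.05],[0,0,0,0,0,-0.05],[0,0,0,0,0,-0.05],[0,0,0,0,0,0],[0,0,0,0,0,0]]]' 8 50
python3 -c "
from h import *
go(.5915,-.0245,.3156,34.3)"
```

```text
clock: 7.25
tcp_pos: [0.5915, -0.0246, 0.3156]
eef_rot: [0.0, 0.922, 0.388, -0.0]
contact_force: [0.3, -2.8, -2.0]
width: 0.168
t 7.25 tcp [ 0.5915 -0.0246  0.3156] yaw 45.67991784380429 F [ 0.325  -2.8122 -2.0143] M [-0.5497 -0.1059 -0.1127] w 15.834340824952028
to go tool mm [ 0.0708 -0.0333 -0.0459] rotvec [-0.      0.0003  0.1986] q6 0.670259095328108
```

```bash
python3 -m handwheel '[[[0,0,-2,0,0,0],[0,0,-2,0,0,0],[0,0,0,0,0,0],[0,0,0,0,0,0]]]'
python3 -c "
from h import *
go(.5915,-.0245,.3156,34.3)"
```

```text
clock: 7.65
tcp_pos: [0.5913, -0.0243, 0.3179]
eef_rot: [-0.001, 0.921, 0.389, -0.001]
contact_force: [5.1, -0.5, -26.0]
width: 0.169
t 7.65 tcp [ 0.5913 -0.0243  0.3179] yaw 45.75501243308999 F [  5.0899  -0.5416 -25.9639] M [-0.1387 -1.131  -0.2097] w 15.915027027756647
to go tool mm [-0.0114  0.2664  2.2978] rotvec [-0.0021  0.0018  0.1999] q6 0.6691436263033653
```

It is caught, with 26 N at +2.3 mm. I'll lower, twist about 6° and probe again.

```bash
python3 -m handwheel '[[[0,0,3,0,0,0],[0,0,0,0,0,-0.05],[0,0,0,0,0,-0.05],[0,0,0,0,0,0],[0,0,-2,0,0,0],[0,0,-1,0,0,0],[0,0,0,0,0,0],[0,0,0,0,0,0]]]'
python3 -c "
from h import *
go(.5915,-.0245,.3156,34.3)"
```

```text
clock: 8.45
tcp_pos: [0.5914, -0.0245, 0.3181]
eef_rot: [-0.0, 0.901, 0.434, -0.001]
contact_force: [4.8, -1.3, -25.7]
width: 0.165
t 8.45 tcp [ 0.5914 -0.0245  0.3181] yaw 51.418994777592616 F [  4.8178  -1.3187 -25.7246] M [-0.5522 -1.0892 -0.1004] w 15.481298860139098
to go tool mm [0.0359 0.0549 2.5403] rotvec [-0.0012  0.0013  0.2988] q6 0.5702013062375733
```

```bash
python3 -m handwheel '[[[0,0,3,0,0,0],[0,0,0,0,0,-0.05],[0,0,0,0,0,-0.05],[0,0,0,0,0,0],[0,0,-2,0,0,0],[0,0,-1,0,0,0],[0,0,0,0,0,0],[0,0,0,0,0,0]]]'
python3 -c "
from h import *
go(.5915,-.0245,.3156,34.3)"
```

```text
clock: 9.25
tcp_pos: [0.5915, -0.0245, 0.32]
eef_rot: [0.0, 0.878, 0.479, -0.0]
contact_force: [-3.3, -3.8, -6.1]
width: 0.166
t 9.25 tcp [ 0.5915 -0.0245  0.32  ] yaw 57.20750587969154 F [-3.2849 -3.7904 -6.1437] M [-0.7992  0.9296  0.0439] w 15.61639233636971
to go tool mm [ 0.0542 -0.0045  4.3829] rotvec [0.0002 0.0003 0.3998] q6 0.4691746611308612
```

It came free at 22.9° of twist: only 6 N, about the weight, at +4.4 mm. I'll twist 2.5° more to move away from the gap's edge, then draw it up slowly.

```bash
python3 -m handwheel '[[[0,0,0,0,0,-0.04],[0,0,-2,0,0,0],[0,0,-2,0,0,0],[0,0,-3,0,0,0],[0,0,-3,0,0,0],[0,0,0,0,0,0]]]'
python3 -c "
from h import *
go(.5915,-.0245,.3156,34.3)"
```

```text
clock: 9.85
tcp_pos: [0.5917, -0.0242, 0.3306]
eef_rot: [0.0, 0.868, 0.496, 0.001]
contact_force: [1.2, 1.2, -6.2]
width: 0.17
t 9.85 tcp [ 0.5917 -0.0242  0.3306] yaw 59.50337560274264 F [ 1.2398  1.1978 -6.1528] M [-0.034  -0.0032  0.0148] w 15.935207249799328
to go tool mm [-0.3876 -0.0574 15.0222] rotvec [ 0.0012 -0.0018  0.4399] q6 0.4291838432850544
```

Free: +15 mm with only the weight on the wrist. I'll lift to about 120 mm.

```bash
python3 -m handwheel '[[[0,0,-8,0,0,0],[0,0,-10,0,0,0],[0,0,-10,0,0,0],[0,0,-10,0,0,0],[0,0,-10,0,0,0],[0,0,-10,0,0,0],[0,0,-15,0,0,0],[0,0,-15,0,0,0],[0,0,-15,0,0,0],[0,0,0,0,0,0]]]'
python3 - <<'E'
from h import *
from plant import grab_frame
go(.385,.304,.436,-4)
a=[grab_frame("scene"),grab_frame("top")]
cv2.imwrite("pics/lift.png",np.vstack([cv2.resize(i[80:280,200:520,::-1],(480,300),interpolation=cv2.INTER_CUBIC) for i in a]))
E
```

```text
clock: 10.85
tcp_pos: [0.5915, -0.0244, 0.4351]
eef_rot: [0.001, 0.868, 0.496, 0.002]
contact_force: [0.7, -0.4, -5.8]
width: 0.167
t 10.85 tcp [ 0.5915 -0.0244  0.4351] yaw 59.51943947244517 F [ 0.7127 -0.396  -5.7541] M [-0.0627 -0.0685  0.0029] w 15.699692739714111
to go tool mm [ 178.3128 -344.5224   -1.7439] rotvec [ 0.0022 -0.0033  1.1086] q6 0.42883276390265124
```

View pics/lift.png

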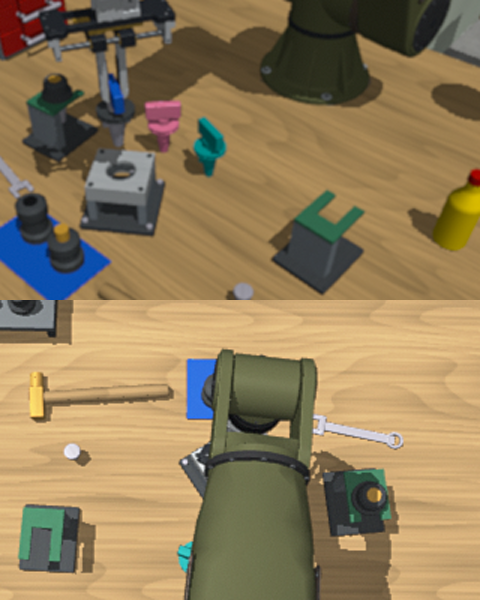

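It is out and upright: the arbor hangs at (115,105) in the scene crop, above the bore mouth at (120,170), with the fork clear at (325,220). Next I'll carry it to 70 mm in front of the fork seat and turn the handle along the slot.

```bash
python3 -m handwheel '[[[8,-15,0,0,0,0],[14,-27,0,0,0,0],[18,-35,0,0,0,0],[18,-35,0,0,0,0],[18,-35,0,0,0,0],[18,-35,0,0,0,0],[18,-35,0,0,0,0],[18,-35,0,0,0,0],[18,-35,0,0,0,0],[14,-27,0,0,0,0]]]'
python3 -m handwheel '[[[10,-19,0,0,0,0],[6,-11,0,0,0,0],[0,0,0,0,0,0.06],[0,0,0,0,0,0.13],[0,0,0,0,0,0.13],[0,0,0,0,0,0.13],[0,0,0,0,0,0.13],[0,0,0,0,0,0.13],[0,0,0,0,0,0.13],[0,0,0,0,0,0.13]]]'
python3 -m handwheel '[[[0,0,0,0,0,0.1],[0,0,0,0,0,0.04],[0,0,0,0,0,0]]]'
python3 -c "
from h import *
go(.385,.304,.436,-4)"
```

```text
clock: 11.95
tcp_pos: [0.4011, 0.2761, 0.432]
eef_rot: [-0.0, 0.868, 0.497, -0.0]
contact_force: [-0.5, 0.8, -6.4]
width: 0.166
clock: 12.95
tcp_pos: [0.3853, 0.3032, 0.4321]
eef_rot: [0.0, 1.0, 0.031, -0.0]
contact_force: [0.0, 0.4, -6.2]
width: 0.167
clock: 13.25
tcp_pos: [0.3853, 0.3032, 0.4322]
eef_rot: [0.0, 0.999, -0.036, -0.0]
contact_force: [0.2, 0.2, -5.8]
width: 0.164
t 13.25 tcp [0.3853 0.3032 0.4322] yaw -4.131680785393437 F [ 0.1794  0.1985 -5.8083] M [0.0248 0.0313 0.0373] w 15.445556405542044
to go tool mm [-0.3466 -0.7514 -3.7944] rotvec [ 0.0005  0.0006 -0.0023] q6 2.2349610373229822
```

```bash
python3 -m handwheel '[[[0,0,10,0,0,0],[0,0,20,0,0,0],[0,0,20,0,0,0],[0,0,20,0,0,0],[0,0,15,0,0,0],[0,0,10,0,0,0],[0,0,5,0,0,0],[0,0,0,0,0,0]]]'
python3 - <<'E'
from h import *
from plant import grab_frame
go(.385,.304,.330,-4)
a=[grab_frame("scene")[140:260,350:510],grab_frame("top")[180:300,160:320]]
cv2.imwrite("pics/front.png",np.hstack([cv2.resize(i[:,:,::-1],(400,300),interpolation=cv2.INTER_CUBIC) for i in a]))
E
```

```text
clock: 14.05
tcp_pos: [0.3853, 0.3034, 0.3322]
eef_rot: [0.0, 0.999, -0.035, -0.0]
contact_force: [-0.3, 0.2, -5.5]
width: 0.168
t 14.05 tcp [0.3853 0.3034 0.3322] yaw -4.05836708629824 F [-0.2791  0.193  -5.5476] M [ 0.0584  0.0284 -0.0029] w 15.826445528069081
to go tool mm [-0.3696 -0.5654  2.1996] rotvec [ 0.0005  0.0006 -0.001 ] q6 2.2339462625953477
```

View pics/front.png

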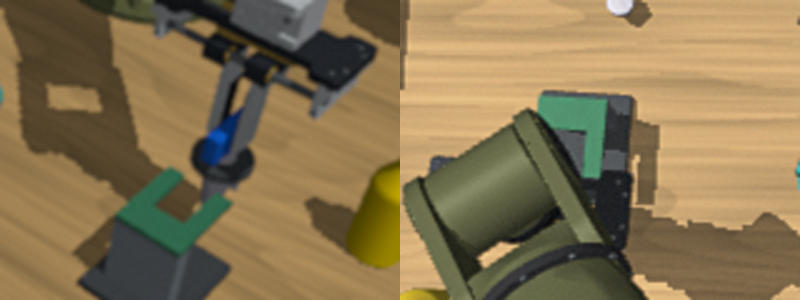

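The shank is lined up with the slot opening, at (210,190) in the scene crop, in front of the prong tips. I'll slide in, checking forces.

```bash
python3 -m handwheel '[[[0,-0.5,2,0,0,0],[8,0,0,0,0,0],[10,0,0,0,0,0],[8,0,0,0,0,0],[6,0,0,0,0,0],[0,0,0,0,0,0]]]'
python3 - <<'E'
from h import *
from plant import grab_frame
go(.4545,.2993,.330,-4)
a=grab_frame("scene")[150:250,360:480]
cv2.imwrite("pics/mid.png",cv2.resize(a[:,:,::-1],(600,500),interpolation=cv2.INTER_CUBIC))
E
```

```text
clock: 14.75
tcp_pos: [0.4181, 0.3015, 0.3305]
eef_rot: [0.0, 0.999, -0.036, -0.0]
contact_force: [-0.6, 0.3, -6.6]
width: 0.169
t 14.75 tcp [0.4181 0.3015 0.3305] yaw -4.122752613766497 F [-0.5576  0.2691 -6.6395] M [ 0.0627  0.0421 -0.0076] w 15.931602782521736
to go tool mm [36.4457 -0.4494  0.5023] rotvec [ 0.0001  0.     -0.0021] q6 2.1964115254897365
```

View pics/mid.png

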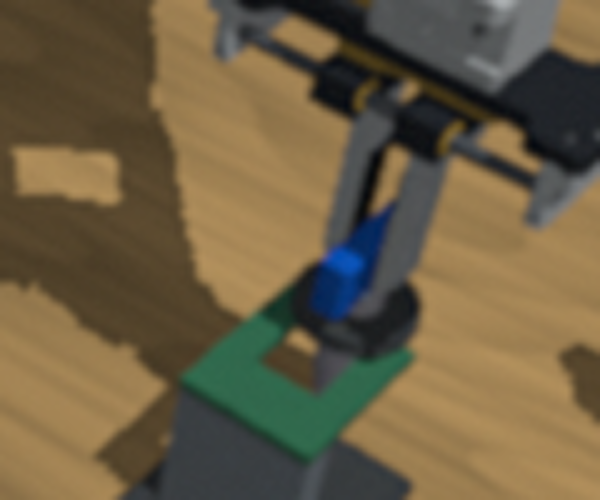

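The shank is inside the slot mouth and only the weight is on the wrist. I'll continue.

```bash
python3 -m handwheel '[[[8,0,0,0,0,0],[8,0,0,0,0,0],[8,0,0,0,0,0],[6,-0.5,0,0,0,0],[5,0,0,0,0,0],[0,0,0,0,0,0]]]'
python3 - <<'E'
from h import *
from plant import grab_frame
go(.4545,.2993,.3256,-4)
a=grab_frame("scene")[150:250,360:480]
cv2.imwrite("pics/in.png",cv2.resize(a[:,:,::-1],(600,500),interpolation=cv2.INTER_CUBIC))
E
```

```text
clock: 15.4
tcp_pos: [0.4528, 0.2996, 0.3305]
eef_rot: [0.0, 0.999, -0.036, 0.0]
contact_force: [0.1, 0.0, -5.8]
width: 0.163
t 15.4 tcp [0.4528 0.2996 0.3305] yaw -4.100943019574705 F [ 0.1302  0.0422 -5.8347] M [ 0.0598  0.0301 -0.0503] w 15.301010134504038
to go tool mm [1.7279 0.1506 4.9277] rotvec [ 0.     -0.     -0.0018] q6 2.1594280130028776
```

View pics/in.png

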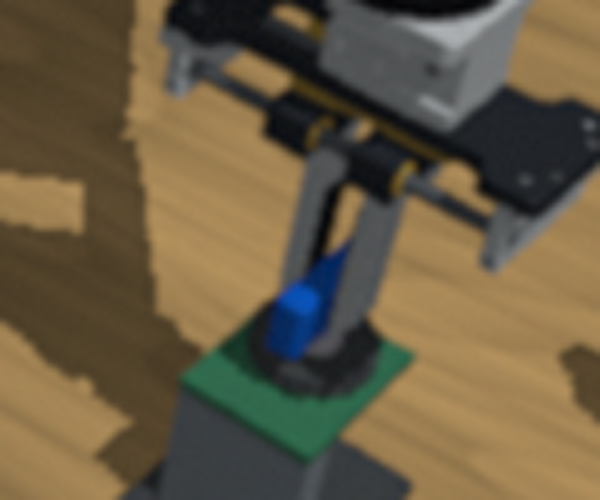

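```bash
python3 -m handwheel '[[[1,0,2,0,0,0],[0,0,1.5,0,0,0],[0,0,0,0,0,0],[0,0,0,0,0,0]]]'
python3 -m handwheel '[[[0,0,1,0,0,0],[0,0,0,0,0,0]]]'
python3 -m handwheel '[[[0,0,0.5,0,0,0],[0,0,0,0,0,0]]]'
```

```text
clock: 15.85
tcp_pos: [0.4531, 0.2996, 0.3271]
eef_rot: [0.0, 0.999, -0.036, -0.0]
contact_force: [1.1, -0.0, -6.1]
width: 0.169
clock: 16.05
tcp_pos: [0.4532, 0.2996, 0.3261]
eef_rot: [0.0, 0.999, -0.036, -0.0]
contact_force: [-0.5, -0.2, -7.0]
width: 0.166
clock: 16.25
tcp_pos: [0.4532, 0.2996, 0.3256]
eef_rot: [0.0, 0.999, -0.036, -0.0]
contact_force: [-0.2, 0.2, -6.3]
width: 0.168
```

```bash
python3 -m handwheel '[[[0,0,0.5,0,0,0],[0,0,0,0,0,0]]]'
python3 -m handwheel '[[[0,0,0.5,0,0,0],[0,0,0,0,0,0]]]'
python3 - <<'E'
from h import *
from plant import grab_frame
go(.4545,.2993,.3256,-4)
a=grab_frame("scene")
cv2.imwrite("pics/seatraw.png",a[:,:,::-1])
cv2.imwrite("pics/seat.png",cv2.resize(a[185:260,380:470,::-1],(720,600),interpolation=cv2.INTER_CUBIC))
E
```

```text
clock: 16.45
tcp_pos: [0.4532, 0.2996, 0.3255]
eef_rot: [-0.0, 0.999, -0.036, 0.0]
contact_force: [-2.0, -1.2, -0.1]
width: 0.163
clock: 16.65
tcp_pos: [0.4532, 0.2996, 0.3255]
eef_rot: [-0.0, 0.999, -0.036, 0.0]
contact_force: [-5.0, -3.8, 7.1]
width: 0.166
t 16.65 tcp [0.4532 0.2996 0.3255] yaw -4.075765112529209 F [-4.9928 -3.7793  7.118 ] M [-0.5878  0.9748  0.0089] w 15.610872121191171
to go tool mm [ 1.3215  0.1948 -0.0819] rotvec [-0.0003 -0.0005 -0.0013] q6 2.158651663066097
```

View pics/seat.png

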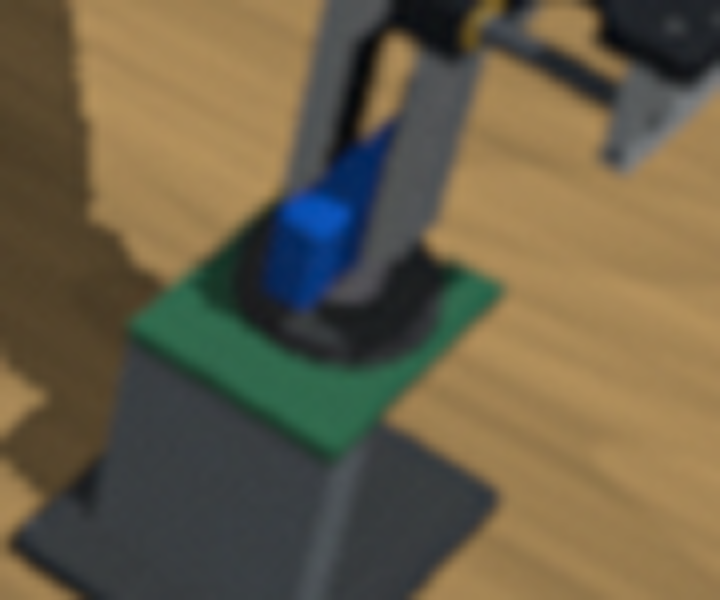

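Contact came at TCP z 0.3255, against 0.3256 expected for the flange on the plate. Next is a check of the flange's centre against the plate in this same view.

```bash
python3 - <<'E'
from h import *
np.set_printoptions(precision=4,suppress=True)
i=cv2.imread("pics/seatraw.png");u=cv2.resize(i[185:260,380:470],(720,600),interpolation=cv2.INTER_CUBIC)
g=lambda q:(np.array(q)+.5)/8-.5+np.array([380,185])
z=lambda X:(proj("scene",np.array(X))-[380,185]+.5)*8-.5
for c in((.4532,.2996),(.4545,.2993),(.4566,.299)):
    e=np.array([z((c[0]+.03*np.cos(t),c[1]+.03*np.sin(t),.1)) for t in np.linspace(0,6.283,90)])
    print(c,"bottom ellipse cols",e[:,0].min(),e[:,0].max(),"row max",e[:,1].max())
print("plate corners",[onz("scene",g(q),.1) for q in((130,328),(337,452),(502,290))])
for r in range(300,375,6): print(r,[tuple(u[r,c]) for c in(340,350,360)])
E
```

```text
(0.4532, 0.2996) bottom ellipse cols 233.7683470258321 445.0831647179921 row max 370.0194971380397
(0.4545, 0.2993) bottom ellipse cols 230.47176554904627 441.88667537652555 row max 372.072480323302
(0.4566, 0.299) bottom ellipse cols 225.6858310312391 437.2939251393709 row max 375.7134958616016
plate corners [array([0.5045, 0.2617, 0.1   ]), array([0.5065, 0.3305, 0.1   ]), array([0.4211, 0.3344, 0.1   ])]
300 [(np.uint8(66), np.uint8(64), np.uint8(64)), (np.uint8(70), np.uint8(65), np.uint8(66)), (np.uint8(66), np.uint8(61), np.uint8(62))]
306 [(np.uint8(44), np.uint8(42), np.uint8(41)), (np.uint8(47), np.uint8(44), np.uint8(43)), (np.uint8(45), np.uint8(43), np.uint8(42))]
312 [(np.uint8(31), np.uint8(31), np.uint8(30)), (np.uint8(32), np.uint8(31), np.uint8(29)), (np.uint8(32), np.uint8(31), np.uint8(28))]
318 [(np.uint8(30), np.uint8(29), np.uint8(28)), (np.uint8(28), np.uint8(28), np.uint8(26)), (np.uint8(29), np.uint8(29), np.uint8(26))]
324 [(np.uint8(33), np.uint8(32), np.uint8(29)), (np.uint8(31), np.uint8(29), np.uint8(28)), (np.uint8(32), np.uint8(31), np.uint8(29))]
330 
[... 391 characters left out ...]
 np.uint8(28))]
348 [(np.uint8(49), np.uint8(47), np.uint8(45)), (np.uint8(40), np.uint8(38), np.uint8(37)), (np.uint8(34), np.uint8(32), np.uint8(31))]
354 [(np.uint8(46), np.uint8(44), np.uint8(43)), (np.uint8(40), np.uint8(38), np.uint8(36)), (np.uint8(35), np.uint8(34), np.uint8(32))]
360 [(np.uint8(51), np.uint8(54), np.uint8(44)), (np.uint8(44), np.uint8(45), np.uint8(37)), (np.uint8(42), np.uint8(45), np.uint8(36))]
366 [(np.uint8(60), np.uint8(73), np.uint8(45)), (np.uint8(52), np.uint8(64), np.uint8(40)), (np.uint8(54), np.uint8(66), np.uint8(40))]
372 [(np.uint8(68), np.uint8(91), np.uint8(45)), (np.uint8(64), np.uint8(85), np.uint8(44)), (np.uint8(66), np.uint8(86), np.uint8(44))]
```

The scene view puts the flange a few mm short of centre towards the slot mouth. I'll lift slightly, nudge +3 mm in and 1 mm left, and set down again.

```bash
python3 -m handwheel '[[[0,0,-2,0,0,0],[0,0,-1,0,0,0],[2,-1,0,0,0,0],[1.5,0,0,0,0,0],[0,0,0,0,0,0]]]'
python3 -m handwheel '[[[0,0,1,0,0,0],[0,0,1,0,0,0],[0,0,0.5,0,0,0],[0,0,0,0,0,0],[0,0,0,0,0,0]]]'
python3 -c "
from h import *
go(.4545,.2993,.3255,-4)"
```

```text
clock: 17.2
tcp_pos: [0.457, 0.3003, 0.3274]
eef_rot: [0.0, 0.999, -0.036, -0.0]
contact_force: [-0.2, -0.3, -6.3]
width: 0.166
clock: 17.7
tcp_pos: [0.4568, 0.3003, 0.3255]
eef_rot: [-0.0, 0.999, -0.036, 0.0]
contact_force: [-3.7, -2.5, 2.8]
width: 0.171
t 17.7 tcp [0.4568 0.3003 0.3255] yaw -4.080296299436349 F [-3.7384 -2.523   2.8047] M [-0.4414  0.6576  0.0126] w 16.069658002355517
to go tool mm [-2.1991  1.174   0.019 ] rotvec [-0.0001 -0.0002 -0.0014] q6 2.1566410395149647
```

Seated, with a light 3 N push. I'll release by opening to 50 mm, then rise straight up.

```bash
python3 -m handwheel '[[[0,0,0,0,0,0],[0,0,0,0,0,0],[0,0,0,0,0,0],[0,0,0,0,0,0],[0,0,0,0,0,0],[0,0,0,0,0,0]]]' 50
python3 -m handwheel '[[[0,0,-5,0,0,0],[0,0,-15,0,0,0],[0,0,-20,0,0,0],[0,0,-25,0,0,0],[0,0,-25,0,0,0],[0,0,-20,0,0,0],[0,0,0,0,0,0]]]'
python3 -m handwheel '[[[-15,0,-10,0,0,0],[-35,0,0,0,0,0],[-35,0,0,0,0,0],[-35,0,0,0,0,0],[0,40,0,0,0,0],[0,40,0,0,0,0],[0,40,0,0,0,0],[0,40,0,0,0,0],[0,40,0,0,0,0],[0,0,0,0,0,0]]]'
python3 - <<'E'
from h import *
from plant import grab_frame
go(.4545,.2993,.3255,-4)
for n in("scene","top"): cv2.imwrite(f"pics/{n}1.png",grab_frame(n)[:,:,::-1])
a=cv2.imread("pics/scene1.png")[180:260,370:470];b=cv2.imread("pics/top1.png")[200:280,185:285]
cv2.imwrite("pics/end.png",np.hstack([cv2.resize(i,(400,320),interpolation=cv2.INTER_CUBIC) for i in(a,b)]))
E
```

```text
clock: 18.3
tcp_pos: [0.4568, 0.3003, 0.3251]
eef_rot: [0.0, 0.999, -0.036, -0.0]
contact_force: [0.3, 0.1, -0.4]
width: 0.53
clock: 19.0
tcp_pos: [0.4567, 0.3003, 0.4381]
eef_rot: [-0.001, 0.999, -0.036, 0.002]
contact_force: [-0.5, 0.6, 0.4]
width: 0.533
clock: 20.0
tcp_pos: [0.3225, 0.1065, 0.4446]
eef_rot: [0.0, 0.999, -0.038, -0.0]
contact_force: [-0.1, -0.5, -1.0]
width: 0.532
t 20.0 tcp [0.3225 0.1065 0.4446] yaw -4.324251428706943 F [-0.1053 -0.5321 -0.975 ] M [-0.0271  0.0432 -0.0041] w 49.974001702201946
to go tool mm [ 117.1217 -202.2577  118.9853] rotvec [ 0.0005  0.     -0.0057] q6 1.857500114283286
```

View pics/end.png

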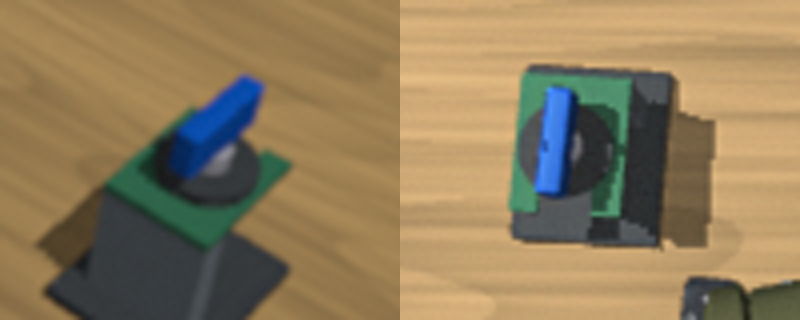

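View pics/top1.png

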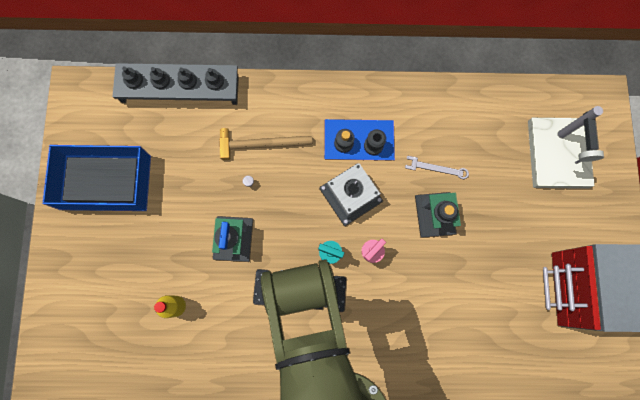

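It hangs upright in the fork, and the other things look unmoved. I'll measure the centring before handing in.

```bash
python3 - <<'E'
from h import *
np.set_printoptions(precision=1,suppress=True)
for n,(x,y),v in(("top",(212,215),130),("scene",(405,192),120)):
    u=cv2.resize(cv2.imread(f"pics/{n}1.png")[y:y+45,x:x+40],None,fx=8,fy=8,interpolation=cv2.INTER_CUBIC)
    m=cv2.inRange(cv2.cvtColor(u,cv2.COLOR_BGR2HSV),(104,110,v),(125,255,255))
    k=max(cv2.findContours(m,0,2)[0],key=cv2.contourArea).reshape(-1,2)
    W=np.array([onz(n,np.array((x,y))+(q+.5)/8-.5,.152)[:2] for q in k])*1000
    c,wh,a=cv2.minAreaRect(W.astype(np.float32)); print(n,"handle top",np.array(c),np.array(wh),a)
# flange extremes, top crop (scale 4, origin 185,200): left,right cols ; near,far rows
g=lambda o,q:np.array(o)+(np.array(q)+.5)/4-.5
print("flange top L/R",[onz("top",g((185,200),q),.109)*1000 for q in((118,150),(212,150))])
a=cv2.imread("pics/top0.png").astype(int);b=cv2.imread("pics/top1.png").astype(int)
d=(np.abs(a-b).max(2)>40).astype(np.uint8)
for k in cv2.findContours(d,0,2)[0]:
    if cv2.contourArea(k)>15: print("changed",cv2.boundingRect(k))
E
```

```text
top handle top [455.1 302. ] [16.3 65.2] 85.60913848876953
scene handle top [465.4 301.9] [21.3 76. ] 89.9638671875
flange top L/R [array([453.6, 330.6, 109. ]), array([454.3, 271.6, 109. ])]
changed (253, 259, 387, 141)
changed (252, 242, 4, 19)
changed (215, 222, 26, 31)
changed (342, 172, 30, 30)
```

```bash
python3 -c "
from plant import *
print(job_done())"
```

```text
the job is handed in; nothing more can be done
None
```

The arbor now hangs upright by its flange in the empty green fork rest, released, and I handed the job in at about 20 s. No verdict was reported.

**What I did:**
- **Grip:** My first grip closed on the neck, reading 22 mm instead of 16. I opened, rose 7 mm and gripped the handle properly at 50 N.
- **Twist and draw:** Light pulls were caught at 11° and 17° of twist, with about 26 N on the wrist. It came free at 23°, and I drew it straight up with only its weight (about 6 N) on the wrist.
- **Place:** I slid the shank in from the open side and lowered it until contact, within 0.1 mm of the expected height. I then nudged it 3–4 mm further in, set it down, opened the fingers and backed off.

**Last checks:**
- **Centring:** In the top view the handle centre is at (455, 302) mm and the flange's y centre at 301 mm. The seat measured (453, 299.5) mm from the same view, so it is about 3.5 mm off at most (limit 11 mm). The handle's outline showed no visible tilt.
- **Other things:** Comparing before and after top views, only the arbor and the robot with its shadow had changed. The part of the picture covered by the arm could not be compared.
- **Robot:** The gripper is clear, with no contact force.

**Where the views disagreed:** The scene camera read about 4 mm further in +x than the top camera for the fork. Its final handle reading (465 mm in x) was further off, but its outline had picked up the handle's side face (76 x 21 mm), so I did not use it.

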